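# Clear the offcuts off the plate and empty the hopper

## Robot

A 7-joint arm with a two-finger parallel gripper is mounted at the origin on the work surface. World frame = base frame: x ahead of the robot, y to its left, z up, the work surface at z = 0. Lengths are in m, angles in rad, forces in N, time in s.
With the tool pointing down it reaches from about 0.425 to 0.95 m from the base axis. Payload 4.7 kg.
Tool frame: the origin (TCP) lies midway between the tips of the shut fingers; the grasp point (between the pads) lies 19 mm behind it; z points along the fingers, y is the line along which they close (so a half turn about z gives the same grasp; the last joint's range is limited). The gripper opens to 85 mm and grips with 20 to 120 N. Pads are 22 mm wide; open, the fingers measure 114 mm over their backs; the gripper's body (76 mm by 85 mm) begins 54 mm behind the grasp point. The pads swing forward as they close: fully open they stand 13 mm farther back than shut.
Start: joints at [1.094, 0.469, -0.049, 1.532, 0.024, 1.141, -0.082], TCP at [0.292, -0.608, 0.208] pointing down, gripper open.
Joint ranges: [-2.59, 2.59], [-0.33, 1.99], [-1.39, 1.29], [0.1, 2.45], [-1.04, 4.18], [0.21, 1.99], [-2.66, 2.66]. Speed limits (rad/s): [2.57, 2.57, 3.14, 3.14, 3.14, 3.14, 3.14].

## Interface

Orientations are given as a unit quaternion [w, x, y, z].
In Python, from plant import robot, viewer gives the robot as it stands.
- The arm moves only by the shell command python3 -m crank 'ROWS'. ROWS is a JSON object of lists of equal length, an entry for each row: "fingers": the opening, from 0 (shut) to 1 (fully open); "linear": the shift along the world's x, y, z in units of 30 mm (1.0 is 30 mm), a list of three; "angular": the turn, a rotation vector about the world's x, y, z in degrees, a list of three. In form: {"fingers": [fingers, ...], "linear": [[dx, dy, dz], ...], "angular": [[rx, ry, rz], ...]}. A call has 1 to 8 rows; each row shifts and turns the commanded pose from where the row before left it; what a row does not reach is not made up. A row lasts 1/10 s, in which the tool goes at most 50 mm and 8.59 degrees, less where a joint would pass 70% of its speed; a pose out of reach is approached as far as the arm can. A call is refused whole if a number of a shift passes 1 or a number of a turn 8.59, either way. A call with a gripper value outside its range is refused whole. The fingers move at their own pace and stop on an object; the grip force is fixed at half the most. Time passes only in rows, so rows that do not move let the fingers close. It gives the time, the measured TCP pose, the force, the opening and the grip force at its end, in the units of the state.
- robot.state(): the state, without advancing time (a new reading comes with each control period).
- viewer.get_image(name): name is "scene" or "top" or "wrist"; returns a dict with "color" (400x640x3 uint8, red, green, blue), "fx", "fy", "cx", "cy" (pixels), "view" (4x4, takes a point from world to camera coordinates). Camera axes: x right, y down, z forward; pixel columns grow to the right and rows downward; lengths in m; the calibration is good to about 2 mm. A picture is of the moment at which its call begins. There is no depth.
- robot.hand_in(): hands the job in; it is judged then, once.
The state is a dict: "time": time; "joint_positions": joint angles; "joint_vel": joint speeds; "joint_efforts": joint torques, N m; "position": TCP position; "eef_rot": TCP orientation; "contact_force": force on the tool from outside, world axes, zero at the start; "torque": the same for the moment, N m; "finger_gap": finger opening in m; "gripper_force": force on a finger pad.
Only numpy, scipy, OpenCV 4.12 (cv2) and the standard library are available. Lean on these libraries where they do the work, as an engineer would, in place of code of your own. Each camera call takes 0.05 s, during which the arm holds its last target. There are 200 camera calls.

## Task

Take the scraper block from its grey tray and wipe all five loose metal chips off the plate into the blue hopper, touching the chips only with the scraper, never with the gripper, then set the scraper down upright in its tray again. After that, throw the red-knobbed lever over to swing the hopper's trap door fully open so that all the chips drop into the yellow bin below, and throw it back until the door is fully shut and latched. Leave the other things on the bench alone.

Things in the scene. Friction and masses are not known exactly. Their poses are not given: they have to be found in the camera images.
- scraper: hand scraper block, standing upright on its rubber foot in the grey tray: black rubber foot 150 x 34 x 18 mm (x, y, z) below, brown wooden grip 110 x 26 mm from 18 to 70 mm above the underside; about 180 g. Origin: centre of the underside; x along the 150 mm length, z up. It is gripped from above across its 26 mm thickness (its y).
- tray: the scraper's low grey tray, fixed to the bench, 200 x 80 mm outside, 14 mm high, 4 mm walls and floor. Origin: centre of the underside; x along the 200 mm length. It stands left or right of the station.
- station: fixed green bench stand with a grey plate on top (surface 170 mm above the bench) and an open-topped blue hopper at one end of the plate. Origin: on the bench, below the middle of the plate's edge at the hopper. y points from that edge back along the plate, x across it, z up. The plate covers y 0 to +216, x -100 to +100 mm.
- plate_edge (a point): middle of the plate's edge at the hopper, on the plate's surface; axes as station. Strips 7 mm thick, 12 mm high stand along the plate's two long sides (inner faces at x = +-93 mm); its ends are open.
- hopper_floor (a point): centre of the hopper's floor (upper face of the shut trap door, 105 mm above the bench); axes as station. Hopper inside 186 (x) by 100 (y) mm; side walls reach 182 mm above the bench, the end wall (away from the plate, 5 mm thick) 200 mm.
- bin_floor (a point): centre of the inner floor of the yellow bin that stands fixed below the hopper: 220 (x) by 200 (y) mm outside, 55 mm high, 5 mm walls; axes as station.
- trap (a joint): trap door that is the hopper's floor, rad: 0 shut and latched, 1.25 fully open (hanging). Door and lever turn as one piece about the station's x. Over-centre lever: its heavy knob keeps the door shut when leaning to the station's +y, open when leaning to -y; past the middle (about 0.5 rad) it falls to that end on its own. About 2 N at the knob moves it.
- trap_hinge (a point): point of the hinge line in the lever's plane: station x 135, y 0, z 100 mm; axes as station.
- lever_knob (a point): centre of the lever's red knob (34 mm diameter, 40 mm long along the lever), 150 mm from trap_hinge on a 12 mm round steel arm, beside the plate on the side away from the robot. With the door shut the lever leans 0.6 rad from vertical to the station's +y; at joint value q it leans 0.6 - q.
- chip0: loose chip (saw offcut): brass bar 30 x 18 x 9 mm, 20 to 42 g, lying flat on the plate, 5 to 150 mm from the hopper edge and within 65 mm of the plate's middle line. Origin: centre of its underside.
- chip1: loose chip (saw offcut): copper block 26 x 22 x 10 mm, 20 to 42 g, lying flat on the plate, 5 to 150 mm from the hopper edge and within 65 mm of the plate's middle line. Origin: centre of its underside.
- chip2: loose chip (saw offcut): brass L-shape 30 x 20 x 9 mm, 20 to 42 g, lying flat on the plate, 5 to 150 mm from the hopper edge and within 65 mm of the plate's middle line. Origin: centre of its underside.
- chip3: loose chip (saw offcut): brass disc 28 mm across, 9 mm thick, 20 to 42 g, lying flat on the plate, 5 to 150 mm from the hopper edge and within 65 mm of the plate's middle line. Origin: centre of its underside.
- chip4: loose chip (saw offcut): copper bar 28 x 16 x 10 mm, 20 to 42 g, lying flat on the plate, 5 to 150 mm from the hopper edge and within 65 mm of the plate's middle line. Origin: centre of its underside.
- stock_box: bystander, leave alone: loose blue box of metal bars, 170 x 100 x 50 mm, on the other side of the station from the tray. Origin: underside.
- pliers: bystander, leave alone: orange-handled pliers, 150 mm, near the far edge. Origin: underside.
- oil_bottle: bystander, leave alone: white bottle with a red cap, 50 mm across, 130 mm tall, near the far edge. Origin: underside.
- mug: bystander, leave alone: blue mug, 80 mm across, 90 mm tall, near the far edge. Origin: underside.
- brush: bystander, leave alone: hand brush lying between the robot and the left side of the bench. Origin: underside.

How it is judged:
On the way, in this order (a step that is already met when the one before it is completed fails the run):
1. the scraper is taken out of its tray (height (world z) of scraper above 0.05 m and contact force between the fingers and scraper above 1 N), for 0.2 s.
2. all five chips lie in the hopper, on the shut trap door (x of chip0 in the frame of hopper_floor between -0.095 and 0.095 m and y of chip0 in the frame of hopper_floor between -0.052 and 0.052 m and z of chip0 in the frame of hopper_floor between -0.008 and 0.07 m and x of chip1 in the frame of hopper_floor between -0.095 and 0.095 m and y of chip1 in the frame of hopper_floor between -0.052 and 0.052 m and z of chip1 in the frame of hopper_floor between -0.008 and 0.07 m and x of chip2 in the frame of hopper_floor between -0.095 and 0.095 m and y of chip2 in the frame of hopper_floor between -0.052 and 0.052 m and z of chip2 in the frame of hopper_floor between -0.008 and 0.07 m and x of chip3 in the frame of hopper_floor between -0.095 and 0.095 m and y of chip3 in the frame of hopper_floor between -0.052 and 0.052 m and z of chip3 in the frame of hopper_floor between -0.008 and 0.07 m and x of chip4 in the frame of hopper_floor between -0.095 and 0.095 m and y of chip4 in the frame of hopper_floor between -0.052 and 0.052 m and z of chip4 in the frame of hopper_floor between -0.008 and 0.07 m and value of joint trap below 0.1 rad), for 0.2 s.
3. the scraper stands upright in its tray again, released (angle between scraper's own z axis and vertical below 0.1 rad and x of scraper in the frame of tray between -0.03 and 0.03 m and y of scraper in the frame of tray between -0.025 and 0.025 m and z of scraper in the frame of tray below 0.01 m and linear speed of scraper below 0.03 m/s and contact force between the fingers and scraper below 0.05 N and value of joint trap below 0.1 rad), for 0.2 s.
4. the trap door is open and all chips have dropped into the bin (value of joint trap above 1.05 rad and x of chip0 in the frame of bin_floor between -0.107 and 0.107 m and y of chip0 in the frame of bin_floor between -0.097 and 0.097 m and z of chip0 in the frame of bin_floor between -0.008 and 0.055 m and x of chip1 in the frame of bin_floor between -0.107 and 0.107 m and y of chip1 in the frame of bin_floor between -0.097 and 0.097 m and z of chip1 in the frame of bin_floor between -0.008 and 0.055 m and x of chip2 in the frame of bin_floor between -0.107 and 0.107 m and y of chip2 in the frame of bin_floor between -0.097 and 0.097 m and z of chip2 in the frame of bin_floor between -0.008 and 0.055 m and x of chip3 in the frame of bin_floor between -0.107 and 0.107 m and y of chip3 in the frame of bin_floor between -0.097 and 0.097 m and z of chip3 in the frame of bin_floor between -0.008 and 0.055 m and x of chip4 in the frame of bin_floor between -0.107 and 0.107 m and y of chip4 in the frame of bin_floor between -0.097 and 0.097 m and z of chip4 in the frame of bin_floor between -0.008 and 0.055 m), for 0.2 s.
At the end, for the whole second after the job is handed in: The trap door is shut and latched (joint below 0.06 rad), all five chips lie at rest in the yellow bin, and the scraper stands released and upright (within 0.1 rad) on the floor of its tray (its origin within 30 mm along and 25 mm across of the tray's centre) (value of joint trap below 0.06 rad and x of chip0 in the frame of bin_floor between -0.107 and 0.107 m and y of chip0 in the frame of bin_floor between -0.097 and 0.097 m and z of chip0 in the frame of bin_floor between -0.008 and 0.055 m and x of chip1 in the frame of bin_floor between -0.107 and 0.107 m and y of chip1 in the frame of bin_floor between -0.097 and 0.097 m and z of chip1 in the frame of bin_floor between -0.008 and 0.055 m and x of chip2 in the frame of bin_floor between -0.107 and 0.107 m and y of chip2 in the frame of bin_floor between -0.097 and 0.097 m and z of chip2 in the frame of bin_floor between -0.008 and 0.055 m and x of chip3 in the frame of bin_floor between -0.107 and 0.107 m and y of chip3 in the frame of bin_floor between -0.097 and 0.097 m and z of chip3 in the frame of bin_floor between -0.008 and 0.055 m and x of chip4 in the frame of bin_floor between -0.107 and 0.107 m and y of chip4 in the frame of bin_floor between -0.097 and 0.097 m and z of chip4 in the frame of bin_floor between -0.008 and 0.055 m and angle between scraper's own z axis and vertical below 0.1 rad and x of scraper in the frame of tray between -0.03 and 0.03 m and y of scraper in the frame of tray between -0.025 and 0.025 m and z of scraper in the frame of tray below 0.01 m and linear speed of each of scraper, chip0, chip1, chip2, chip3, chip4 below 0.03 m/s); the robot touches nothing.
It fails at once if the gripper touches a chip (contact force between the fingers and chip0 above 0.2 N or contact force between the fingers and chip1 above 0.2 N or contact force between the fingers and chip2 above 0.2 N or contact force between the fingers and chip3 above 0.2 N or contact force between the fingers and chip4 above 0.2 N).
It fails at once if the scraper is dropped into its tray: let go while its underside is more than 20 mm above the tray's floor (horizontal distance between scraper and tray below 0.08 m and z of scraper in the frame of tray above 0.024 m and contact force between the fingers and scraper below 0.01 N).
It fails at once if a bystander is moved more than 20 mm (distance of any of stock_box, pliers, oil_bottle, mug, brush from where it was at the start of the episode above 0.02 m).
It also fails if it takes over 72 s, if anything falls off the work surface, if the arm or the gripper's body presses on something with over 40 N, if the wrist force passes 120 N, or if a joint passes its speed limit or range.

## Working session

There is one attempt and no reset: what is moved stays moved. The work goes in short steps, Python scripts to look and compute and a shell command to move; the robot and the scene stay as the last step left them, time stands still between calls to the robot, and variables do not carry over. Pictures are saved under pics/ and viewed, at most 10 in all, crops included, and the job is handed in when it is done.

```bash
mkdir -p pics; cat > h.py <<'E'
import numpy as np, cv2
from plant import robot, viewer
def shot(n,f):
    d=viewer.get_image(n); cv2.imwrite('pics/'+f,d['color'][:,:,::-1]); np.savez('pics/'+f[:-4]+'.npz',**d); return d
def load(f): return dict(np.load('pics/'+f+'.npz'))
def ray(d,u,v):
    V=np.array(d['view']); R=V[:3,:3]; c=-R.T@V[:3,3]
    r=R.T@np.array([(u-d['cx'])/d['fx'],(v-d['cy'])/d['fy'],1]); return c,r
def onz(d,u,v,z):
    c,r=ray(d,u,v); return c+r*(z-c[2])/r[2]
def two(d1,p1,d2,p2):
    c1,r1=ray(d1,*p1);c2,r2=ray(d2,*p2)
    s=np.linalg.lstsq(np.c_[r1,-r2],c2-c1,rcond=None)[0]
    a=c1+s[0]*r1;b=c2+s[1]*r2; return (a+b)/2,np.linalg.norm(a-b)
def proj(d,P):
    q=np.array(d['view'])@np.r_[P,1]; return q[0]/q[2]*d['fx']+d['cx'],q[1]/q[2]*d['fy']+d['cy']
E
python3 - <<'E'
from h import *
for n in('scene','top','wrist'):
    d=shot(n,n+'0.png'); c,r=ray(d,320,200); print(n,c.round(3),r.round(3),d['fx'])
s=robot.state(); print(s)
E
```

```text
scene [ 0.954 -0.576  1.029] [-0.371  0.518 -0.771] 420.63443102386714
top [0.368 0.014 1.104] [ 0.164 -0.021 -0.986] 391.3137564176641
wrist [ 0.362 -0.574  0.374] [-0.28  -0.129 -0.951] 325.5253884536034
{'time': 0.15, 'joint_positions': array([ 1.09411565,  0.46923804, -0.04859171,  1.5333807 ,  0.02406228,
        1.14101784, -0.08229389]), 'joint_vel': array([-0.00112966, -0.0020268 , -0.00024594, -0.00458449,  0.00029641,
       -0.00045611,  0.00060718]), 'joint_efforts': array([ 6.74388557e-04, -5.10765803e+01, -4.66465415e-02, -2.37978387e+01,
        1.07671379e-02,  5.39846558e-03,  1.99417349e-05]), 'position': array([ 0.29207393, -0.60801907,  0.20743117]), 'eef_rot': array([-7.10696494e-04,  9.75039461e-01,  2.22030442e-01, -1.68242627e-04]), 'contact_force': array([ 0.70921124, -0.38753   ,  0.02063253]), 'torque': array([0.01542792, 0.02141105, 0.01572018]), 'gripper_force': 0.0, 'finger_gap': 0.08521900079506442}
```

View pics/top0.png

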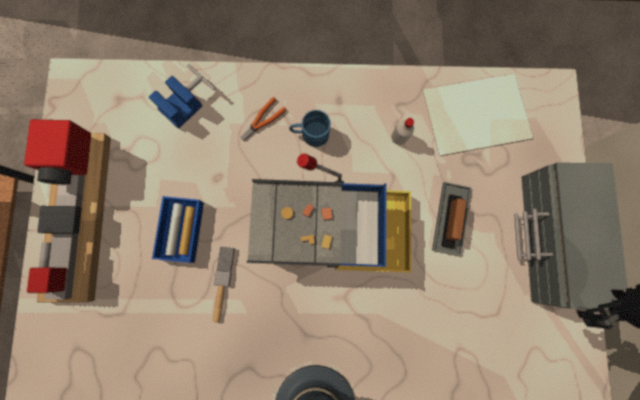

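View pics/scene0.png

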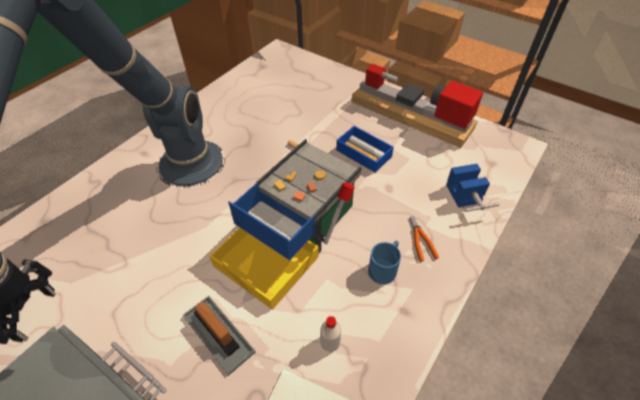

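The top view (world +x up, +y left) shows the tray and scraper at (454,218), the station plate at (250–340,180–268) with the hopper to its right, and the knob at (306,161). The five chips lie around (287–330,210–243). The scene view shows the same layout from the far side. Next I'll view enlarged crops to get corners.

```bash
python3 - <<'E'
from h import *
for n,(x0,y0,w,h),s in(('top',(240,145,240,140),3.3),('scene',(170,130,200,250),2.4)):
    d=load(n+'0'); im=d['color'][y0:y0+h,x0:x0+w,::-1]
    im=cv2.resize(im,None,fx=s,fy=s,interpolation=cv2.INTER_CUBIC)
    for k in range(0,w,20):
        cv2.putText(im,str(x0+k),(int(k*s),8),0,.3,(0,0,255)); cv2.line(im,(int(k*s),8),(int(k*s),14),(0,0,255))
    for k in range(0,h,20):
        cv2.putText(im,str(y0+k),(0,int(k*s)+4),0,.3,(0,0,255)); cv2.line(im,(20,int(k*s)),(26,int(k*s)),(0,0,255))
    cv2.imwrite(f'pics/{n}c.png',im)
E
```

```text
(no output)
```

View pics/topc.png

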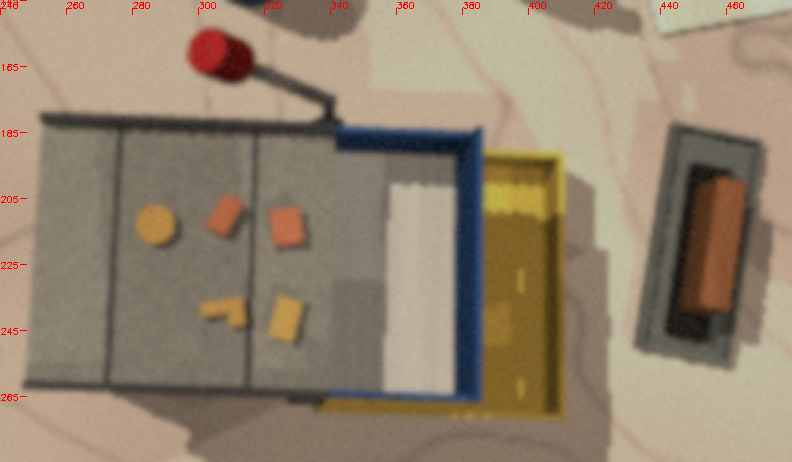

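View pics/scenec.png

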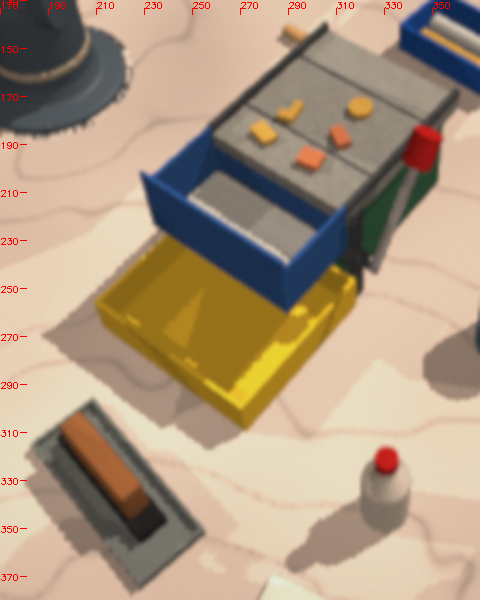

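The enlarged views give usable corners: tray (672,122)…(635,347), grip top (695–746,175–313), strips and hopper rim in the top crop, and the grip top (60–147,412–499) and knob (422,148) in the scene crop. Next I'll compute positions.

```bash
python3 - <<'E'
from h import *
T=load('top0');S=load('scene0')
t=lambda x,y:(240+x/3.3,145+y/3.3); s=lambda x,y:(170+x/2.4,130+y/2.4)
print('tray top');  P=np.array([onz(T,*t(*p),.014)for p in[(672,122),(762,143),(732,369),(635,347)]]);print(P.round(3),P.mean(0).round(4))
Q=np.array([onz(S,*s(*p),.014)for p in[(30,445),(92,400),(205,532),(138,593)]]);print(Q.round(3),Q.mean(0).round(4))
e=P[0]+P[1]-P[2]-P[3];print('yaw tray long',np.degrees(np.arctan2(e[1],e[0])))
print('strips z.182');
for p in[(41,115),(335,122),(25,384),(330,395)]:print(onz(T,*t(*p),.182).round(4))
print('hopper rim end z.2');
for p in[(482,128),(481,401)]:print(onz(T,*t(*p),.2).round(4))
print('scene rim',[onz(S,*s(*p),.2).round(4) for p in [(142,173),(288,310)]])
print('bin z.055',[onz(T,*t(*p),.055).round(4) for p in [(564,153),(563,417)]],[onz(S,*s(*p),.055).round(3) for p in[(97,300),(247,428),(356,283)]])
print('knob',two(T,t(211,52),S,s(425,135)), two(T,t(222,56),S,s(421,148)))
# masks
def mask(d,lo,hi,roi):
    hsv=cv2.cvtColor(d['color'],cv2.COLOR_RGB2HSV);m=cv2.inRange(hsv,lo,hi);k=np.zeros_like(m);x,y,w,h=roi;k[y:y+h,x:x+w]=1;return m*k,hsv
mt,h1=mask(T,(3,90,60),(14,255,255),(430,180,50,80))
ms,h2=mask(S,(3,90,60),(14,255,255),(180,290,70,80))
for d,m in((T,mt),(S,ms)):
    c=max(cv2.findContours(m,0,1)[0],key=cv2.contourArea);r=cv2.minAreaRect(c);print('grip',r,cv2.boxPoints(r).round(1).tolist())
# grip top corners guess
a=[t(714,174),t(746,181),t(727,313),t(696,309)]; b=[s(62,426),s(82,411),s(147,480),s(126,501)]
for p in a: print('grip z.074',onz(T,*p,.074).round(4))
for p in b: print('scene z.074',onz(S,*p,.074).round(4))
hsv=cv2.cvtColor(T['color'],cv2.COLOR_RGB2HSV)
m=cv2.inRange(hsv[185:260,260:340],(2,100,100),(25,255,255))
for c in cv2.findContours(m,0,1)[0]:
    if cv2.contourArea(c)>20:
        r=cv2.minAreaRect(c);u,v=r[0];print('chip',u+260,v+185,onz(T,u+260,v+185,.179).round(4))
E
```

```text
tray top
[[ 0.607 -0.364  0.014]
 [ 0.589 -0.442  0.014]
 [ 0.394 -0.405  0.014]
 [ 0.412 -0.324  0.014]] [ 0.5006 -0.3837  0.014 ]
[[ 0.399 -0.406  0.014]
 [ 0.415 -0.331  0.014]
 [ 0.612 -0.369  0.014]
 [ 0.597 -0.451  0.014]] [ 0.5059 -0.3895  0.014 ]
yaw tray long -11.174291807053635
strips z.182
[0.5692 0.1569 0.182 ]
[ 0.5668 -0.057   0.182 ]
[0.3762 0.161  0.182 ]
[ 0.3701 -0.0532  0.182 ]
hopper rim end z.2
[ 0.5599 -0.1614  0.2   ]
[ 0.3666 -0.1568  0.2   ]
scene rim [array([ 0.3691, -0.1571,  0.2   ]), array([ 0.6001, -0.2013,  0.2   ])]
bin z.055 [array([ 0.5703, -0.2576,  0.055 ]), array([ 0.3541, -0.2502,  0.055 ])] [array([ 0.354, -0.25 ,  0.055]), array([ 0.591, -0.272,  0.055]), array([ 0.58 , -0.063,  0.055])]
knob (array([0.60274656, 0.03269105, 0.23743062]), np.float64(0.0010882847107085791)) (array([0.60345302, 0.02515635, 0.22424733]), np.float64(0.0013220335083204593))
grip ((456.28997802734375, 218.469970703125), (15.697771072387695, 41.577877044677734), 8.13010311126709) [[445.6000061035156, 237.89999389648438], [451.5, 196.8000030517578], [467.0, 199.0], [461
[... 203 characters left out ...]
22, 300.1000061035156], [234.1999969482422, 337.79998779296875], [223.8000030517578, 346.5]]
grip z.074 [ 0.5507 -0.3757  0.074 ]
grip z.074 [ 0.5452 -0.4019  0.074 ]
grip z.074 [ 0.4374 -0.3806  0.074 ]
grip z.074 [ 0.4404 -0.3556  0.074 ]
scene z.074 [ 0.443  -0.3837  0.074 ]
scene z.074 [ 0.4477 -0.3603  0.074 ]
scene z.074 [ 0.5523 -0.3757  0.074 ]
scene z.074 [ 0.5501 -0.4027  0.074 ]
chip 326.2075500488281 241.27358627319336 [ 0.4242 -0.0209  0.179 ]
chip 307.5 239.0 [0.4292 0.0232 0.179 ]
chip 326.54054260253906 213.24324417114258 [ 0.4908 -0.0214  0.179 ]
chip 286.75000381469727 212.75000190734863 [0.491  0.0733 0.179 ]
chip 307.7058792114258 209.82352828979492 [0.4985 0.0236 0.179 ]
```

```bash
python3 -m crank '{"fingers":[1,1,1,1,1,1,1,1],"linear":[[0.85,0.95,0.2],[0.85,0.95,0.2],[0.85,0.95,0.2],[0.85,0.95,0.2],[0.85,0.95,0.2],[0.85,0.95,0.2],[0.85,0.95,0.2],[0.85,0.95,0.2]],"angular":[[0,0,-4.5],[0,0,-4.5],[0,0,-4.5],[0,0,-4.5],[0,0,-4.5],[0,0,-4.5],[0,0,-4.5],[0,0,-4.5]]}'
python3 -m crank '{"fingers":[1,1],"linear":[[0,0,0],[0,0,0]],"angular":[[0,0,0],[0,0,0]]}'
python3 - <<'E'
from h import *
from scipy.spatial.transform import Rotation as R
s=robot.state();print(s['position'],s['eef_rot']);q=s['eef_rot'];M=R.from_quat(np.r_[q[1:],q[0]]).as_matrix();print(M.round(3))
d=shot('wrist','w1.png')
im=cv2.resize(d['color'][:,:,::-1],(800,500),interpolation=cv2.INTER_CUBIC);cv2.imwrite('pics/w1b.png',im)
E
```

```text
time: 0.95
position: [0.497, -0.379, 0.2562]
eef_rot: [-0.0, 0.996, -0.092, -0.0]
contact_force: [0.8, -1.0, -0.2]
finger_gap: 0.0853
gripper_force: 0.0
time: 1.15
position: [0.497, -0.3793, 0.256]
eef_rot: [0.0, 0.996, -0.089, -0.0]
contact_force: [-0.2, -0.8, -0.4]
finger_gap: 0.0858
gripper_force: 0.0
[ 0.49700593 -0.37929476  0.2560394 ] [ 4.90643776e-06  9.96074991e-01 -8.85131336e-02 -1.93461689e-04]
[[ 0.984 -0.176 -0.   ]
 [-0.176 -0.984  0.   ]
 [-0.     0.    -1.   ]]
```

View pics/w1b.png

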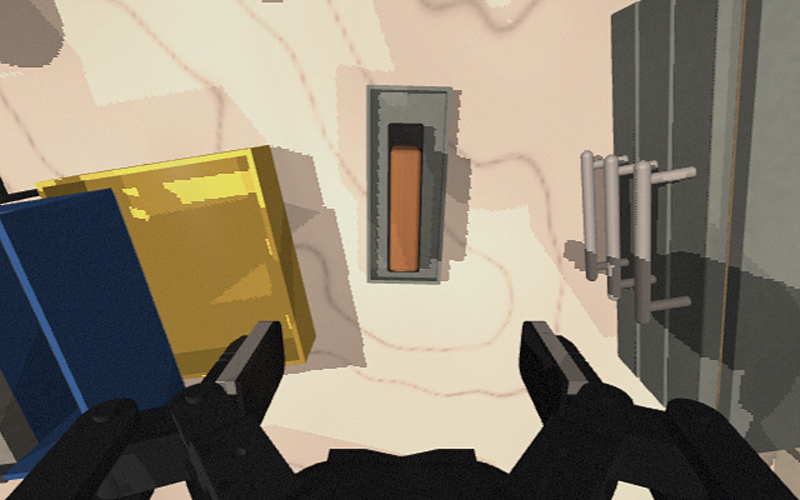

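The wrist view shows the scraper aligned with the gripper: grip top (388–422,146–271), tray (367–448,86–283), in 1.25x pixels. Next I'll triangulate these against the other views.

```bash
python3 - <<'E'
from h import *
T=load('top0');S=load('scene0');W=load('w1')
w=lambda x,y:(x/1.25,y/1.25);t=lambda x,y:(240+x/3.3,145+y/3.3); s=lambda x,y:(170+x/2.4,130+y/2.4)
G=[(391,146),(422,146),(420,271),(388,271)];a=[(714,174),(746,181),(727,313),(696,309)];b=[(126,501),(147,480),(82,411),(62,426)]
b=[(147,480),(126,501),(62,426),(82,411)]
for g,p,q in zip(G,a,b): print(onz(W,*w(*g),.074).round(4),two(W,w(*g),T,t(*p))[0].round(4),two(W,w(*g),S,s(*q))[0].round(4))
print('tray');R=[(367,86),(448,89),(438,283),(368,281)]
for g,p in zip(R,[(672,122),(762,143),(732,369),(635,347)]): print(onz(W,*w(*g),.014).round(4),two(W,w(*g),T,t(*p))[0].round(4))
E
```

```text
[ 0.5534 -0.38    0.074 ] [ 0.5527 -0.3797  0.0634] [ 0.5545 -0.3787  0.0811]
[ 0.5488 -0.4054  0.074 ] [ 0.5476 -0.4061  0.0627] [ 0.5497 -0.4041  0.0749]
[ 0.4394 -0.3856  0.074 ] [ 0.4372 -0.3846  0.0661] [ 0.4403 -0.3844  0.0722]
[ 0.4446 -0.3568  0.074 ] [ 0.4416 -0.3569  0.0681] [ 0.4356 -0.3547  0.0506]
tray
[ 0.6075 -0.3658  0.014 ] [ 0.6079 -0.3655  0.0091]
[ 0.5915 -0.44    0.014 ] [ 0.5901 -0.4405  0.016 ]
[ 0.3991 -0.4013  0.014 ] [ 0.3961 -0.4036  0.012 ]
[ 0.4148 -0.3272  0.014 ] [ 0.4122 -0.3259  0.0069]
```

```bash
python3 -m crank '{"fingers":[1,1,1,1,1,1,1,1],"linear":[[0,-0.09,-0.95],[0,0,-0.95],[0,0,-0.95],[0,0,-0.95],[0,0,-0.95],[0,0,-0.95],[0,0,-0.95],[0,0,-0.7]],"angular":[[0,0,-1],[0,0,0],[0,0,0],[0,0,0],[0,0,0],[0,0,0],[0,0,0],[0,0,0]]}'
python3 -m crank '{"fingers":[1,0,0,0,0,0,0,0],"linear":[[0,0,0],[0,0,0],[0,0,0],[0,0,0],[0,0,0],[0,0,0],[0,0,0],[0,0,0]],"angular":[[0,0,0],[0,0,0],[0,0,0],[0,0,0],[0,0,0],[0,0,0],[0,0,0],[0,0,0]]}'
```

```text
time: 2.0
position: [0.4937, -0.3845, 0.0334]
eef_rot: [-0.0, 0.995, -0.1, -0.002]
contact_force: [-0.3, -0.6, -0.9]
finger_gap: 0.0854
gripper_force: 0.0
time: 2.8
position: [0.4971, -0.3833, 0.0371]
eef_rot: [0.0, 0.995, -0.099, 0.001]
contact_force: [0.0, 1.4, 6.3]
finger_gap: 0.0246
gripper_force: 59.8
```

```bash
python3 -m crank '{"fingers":[0,0,0,0,0,0,0,0],"linear":[[0,0,0.5],[0,0,1],[0,0,1],[0,0,1],[0,0,1],[0,0,1],[0,0,1],[0,0,1]],"angular":[[0,0,0],[0,0,0],[0,0,0],[0,0,0],[0,0,0],[0,0,0],[0,0,0],[0,0,0]]}'
python3 -m crank '{"fingers":[0,0,0,0,0,0,0,0],"linear":[[0,0.3,0.8],[0,0.6,0],[-0.1,0.9,0],[-0.1,0.9,0],[-0.1,0.9,0],[-0.1,0.9,0],[-0.1,0.9,0],[-0.1,0.9,0]],"angular":[[0,0,1],[0,0,1],[0,0,1],[0,0,1],[0,0,1],[0,0,1],[0,0,1],[0,0,1]]}'
python3 -m crank '{"fingers":[0,0,0,0,0,0,0,0],"linear":[[-0.1,0.9,0],[-0.1,0.9,0],[-0.1,0.9,0],[-0.1,0.9,0],[0,0.9,0],[0,0.9,0],[0,0.9,0],[0,0.9,0]],"angular":[[0,0,1],[0,0,1],[0,0,0],[0,0,0],[0,0,0],[0,0,0],[0,0,0],[0,0,0]]}'
python3 -m crank '{"fingers":[0,0,0,0,0],"linear":[[0,0.9,0],[0,0.9,0],[0,0.9,0],[0,0,0],[0,0,0]],"angular":[[0,0,0],[0,0,0],[0,0,0],[0,0,0],[0,0,0]]}'
python3 - <<'E'
from h import *
d=shot('scene','s2.png')
cv2.imwrite('pics/s2c.png',cv2.resize(d['color'][60:260,180:400,::-1],None,fx=2.7,fy=2.7,interpolation=cv2.INTER_CUBIC))
E
```

```text
time: 3.6
position: [0.4957, -0.3829, 0.2625]
eef_rot: [0.0, 0.995, -0.099, -0.0]
contact_force: [0.6, -0.9, -1.2]
finger_gap: 0.0245
gripper_force: 59.3
time: 4.4
position: [0.4773, -0.1918, 0.2839]
eef_rot: [-0.0, 1.0, -0.028, -0.001]
contact_force: [0.5, 0.7, -1.7]
finger_gap: 0.0244
gripper_force: 59.3
time: 5.2
position: [0.465, 0.0237, 0.2841]
eef_rot: [0.0, 1.0, -0.011, -0.001]
contact_force: [0.5, -0.1, -1.5]
finger_gap: 0.0243
gripper_force: 59.3
time: 5.7
position: [0.4652, 0.1036, 0.2841]
eef_rot: [0.0, 1.0, -0.01, -0.001]
contact_force: [0.5, -1.5, -1.5]
finger_gap: 0.0245
gripper_force: 59.4
```

View pics/s2c.png

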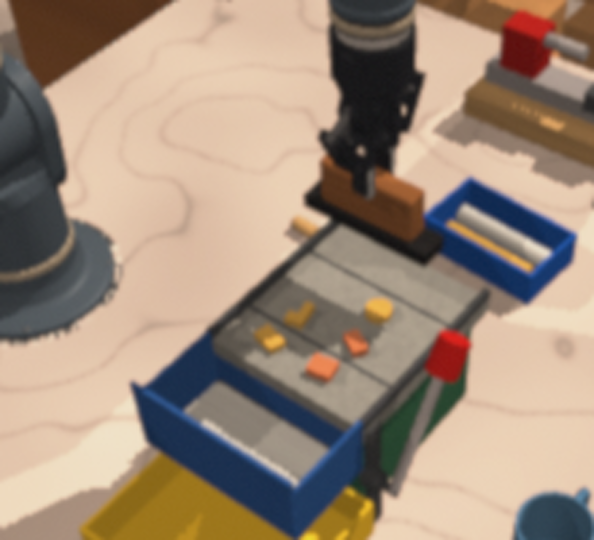

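The scraper is held level beyond the chips; the plate and all five chips lie clear at about (235–400,300–380) in the crop.

```bash
python3 -m crank '{"fingers":[0,0,0,0,0,0,0],"linear":[[0.1,0.9,0],[0,0,-0.5],[0,0,-0.8],[0,0,-0.8],[0,0,-0.3],[0,0,0],[0,0,0]],"angular":[[0,0,0],[0,0,0],[0,0,0],[0,0,0],[0,0,0],[0,0,0],[0,0,0]]}'
python3 -m crank '{"fingers":[0,0,0],"linear":[[0,0,-0.1],[0,0,-0.05],[0,0,0]],"angular":[[0,0,0],[0,0,0],[0,0,0]]}'
```

```text
time: 6.45
position: [0.4699, 0.1296, 0.2136]
eef_rot: [-0.0, 1.0, -0.012, 0.001]
contact_force: [0.1, 0.8, -1.6]
finger_gap: 0.0249
gripper_force: 59.5
time: 6.75
position: [0.4694, 0.1298, 0.2085]
eef_rot: [0.0, 1.0, -0.012, 0.0]
contact_force: [0.1, 0.1, -1.8]
finger_gap: 0.0246
gripper_force: 59.5
```

```bash
for i in 1 2; do python3 -m crank '{"fingers":[0,0,0],"linear":[[0,0,-0.06],[0,0,0],[0,0,0]],"angular":[[0,0,0],[0,0,0],[0,0,0]]}' | grep -E "position|contact"; done
```

```text
position: [0.4693, 0.1299, 0.2065]
contact_force: [0.7, -0.2, -1.3]
position: [0.4693, 0.1298, 0.2046]
contact_force: [0.0, -0.3, -1.9]
```

```bash
python3 -m crank '{"fingers":[0,0,0,0,0,0,0,0],"linear":[[0,-0.1,-0.03],[0,-0.3,0],[-0.01,-0.3,0],[-0.01,-0.3,0],[-0.01,-0.3,0],[-0.01,-0.3,0],[-0.01,-0.3,0],[-0.01,-0.3,0]],"angular":[[0,0,0],[0,0,0],[0,0,0],[0,0,0],[0,0,0],[0,0,0],[0,0,0],[0,0,0]]}'
python3 -m crank '{"fingers":[0,0,0,0,0,0,0,0],"linear":[[0,-0.3,0],[-0.01,-0.3,0],[-0.01,-0.3,0],[-0.01,-0.3,0],[-0.01,-0.3,0],[-0.01,-0.3,0],[-0.01,-0.3,0],[-0.01,-0.3,0]],"angular":[[0,0,0],[0,0,0],[0,0,0],[0,0,0],[0,0,0],[0,0,0],[0,0,0],[0,0,0]]}'
python3 - <<'E'
from h import *
d=shot('scene','s3.png')
cv2.imwrite('pics/s3c.png',cv2.resize(d['color'][60:260,180:400,::-1],None,fx=2.7,fy=2.7,interpolation=cv2.INTER_CUBIC))
E
```

```text
time: 8.15
position: [0.4675, 0.0631, 0.2038]
eef_rot: [0.0, 1.0, -0.012, 0.0]
contact_force: [-0.4, 0.9, -1.5]
finger_gap: 0.0244
gripper_force: 59.5
time: 8.95
position: [0.4654, -0.0089, 0.2038]
eef_rot: [0.0, 1.0, -0.012, 0.0]
contact_force: [-0.2, -0.3, -1.7]
finger_gap: 0.0245
gripper_force: 59.5
```

View pics/s3c.png

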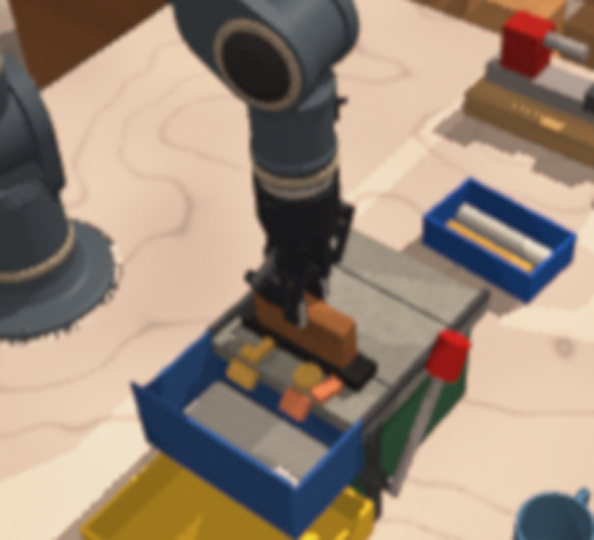

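All five chips are gathered ahead of the foot at the hopper edge (230–340,345–415). I'll carry on over the edge.

```bash
python3 -m crank '{"fingers":[0,0,0,0,0,0,0,0],"linear":[[0,-0.28,0],[-0.01,-0.28,0],[-0.01,-0.28,0],[-0.01,-0.28,0],[-0.01,-0.28,0],[-0.01,-0.28,0],[-0.01,-0.28,0],[-0.01,-0.28,0]],"angular":[[0,0,0],[0,0,0],[0,0,0],[0,0,0],[0,0,0],[0,0,0],[0,0,0],[0,0,0]]}'
python3 -m crank '{"fingers":[0,0,0,0,0,0,0],"linear":[[0,0,0],[0,0,0],[0,0.5,0],[0,0.5,1],[0,0,1],[0,0,0.7],[0,0,0]],"angular":[[0,0,0],[0,0,0],[0,0,0],[0,0,0],[0,0,0],[0,0,0],[0,0,0]]}'
python3 - <<'E'
from h import *
a=shot('scene','s4.png')['color'][60:260,180:400,::-1];b=shot('top','t4.png')['color'][145:285,240:480,::-1]
a=cv2.resize(a,None,fx=2,fy=2,interpolation=2);b=cv2.resize(b,None,fx=1.5,fy=1.5,interpolation=2)
o=np.zeros((400,800,3),np.uint8);o[:,:440]=a;o[:210,440:800]=b;cv2.imwrite('pics/m4.png',o)
E
```

```text
time: 9.8
position: [0.4633, -0.0761, 0.2037]
eef_rot: [0.0, 1.0, -0.012, -0.0]
contact_force: [-1.1, 0.1, -1.4]
finger_gap: 0.0241
gripper_force: 59.5
time: 10.5
position: [0.4653, -0.0445, 0.2877]
eef_rot: [0.0, 1.0, -0.011, 0.003]
contact_force: [-0.2, -0.1, -2.0]
finger_gap: 0.0246
gripper_force: 59.6
```

View pics/m4.png

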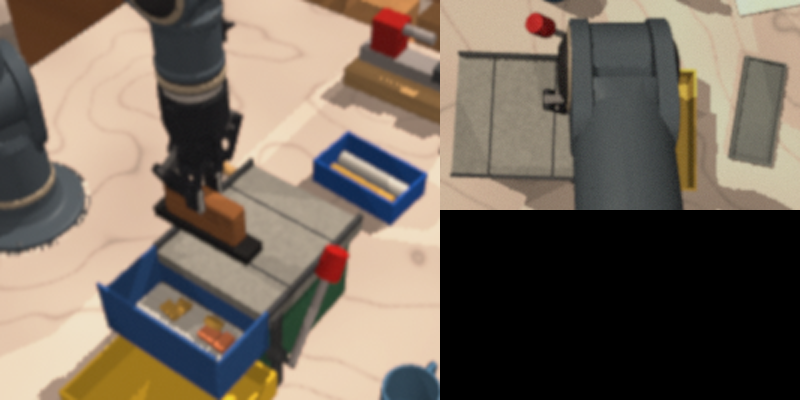

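The plate is empty, and the chips lie on the hopper floor (165–235,300–345 in the left half). I'll carry the scraper back over the tray and recheck from above.

```bash
python3 -m crank '{"fingers":[0,0,0,0,0,0,0],"linear":[[0.09,-0.81,0],[0.09,-0.81,0],[0.09,-0.81,0],[0.09,-0.81,0],[0.09,-0.81,0],[0.09,-0.81,0],[0.09,-0.81,0]],"angular":[[0,0,-0.72],[0,0,-0.72],[0,0,-0.72],[0,0,-0.72],[0,0,-0.72],[0,0,-0.72],[0,0,-0.72]]}'
python3 -m crank '{"fingers":[0,0,0,0,0,0,0,0],"linear":[[0.09,-0.81,0],[0.09,-0.81,0],[0.09,-0.81,0],[0.09,-0.81,0],[0.09,-0.81,0],[0.09,-0.81,0],[0.09,-0.81,0],[0,0,0]],"angular":[[0,0,-0.72],[0,0,-0.72],[0,0,-0.72],[0,0,-0.72],[0,0,-0.72],[0,0,-0.72],[0,0,-0.72],[0,0,0]]}'
python3 -m crank '{"fingers":[0,0],"linear":[[0,0,0],[0,0,0]],"angular":[[0,0,0],[0,0,0]]}'
python3 - <<'E'
from h import *
b=shot('top','t5.png')['color'][160:290,230:430,::-1]; a=shot('scene','s5.png')['color'][170:270,210:340,::-1]
o=np.zeros((580,800,3),np.uint8);o[:325,:500]=cv2.resize(b,None,fx=2.5,fy=2.5,interpolation=2);o[330:580,:325]=cv2.resize(a,None,fx=2.5,fy=2.5,interpolation=2)
cv2.imwrite('pics/m5.png',o)
E
```

```text
time: 11.3
position: [0.4812, -0.2159, 0.2825]
eef_rot: [-0.001, 0.998, -0.056, -0.002]
contact_force: [0.1, 0.4, -1.9]
finger_gap: 0.0246
gripper_force: 59.5
time: 12.1
position: [0.4996, -0.3903, 0.2832]
eef_rot: [0.001, 0.995, -0.102, -0.001]
contact_force: [-1.0, -0.4, -1.7]
finger_gap: 0.0243
gripper_force: 59.5
time: 12.3
position: [0.5013, -0.3846, 0.2842]
eef_rot: [-0.001, 0.995, -0.099, -0.0]
contact_force: [0.8, 0.6, -1.2]
finger_gap: 0.0248
gripper_force: 59.5
```

View pics/m5.png

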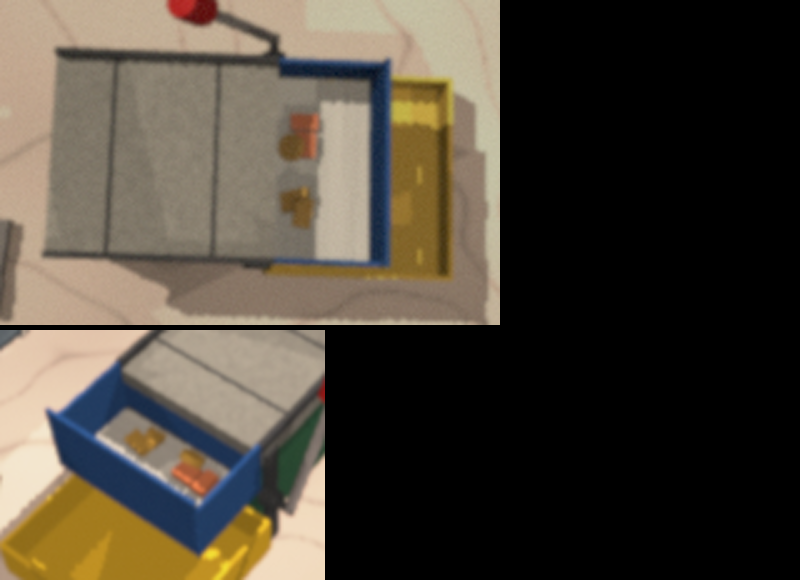

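All five chips (two copper, three brass) lie in the hopper at about (280–320,115–225). I'll lower the scraper.

```bash
python3 -m crank '{"fingers":[0,0,0,0,0,0,0,0],"linear":[[0,0,-0.9],[0,0,-1],[0,0,-1],[0,0,-1],[0,0,-1],[0,0,-1],[0,0,-1],[0,0,-0.7]],"angular":[[0,0,0],[0,0,0],[0,0,0],[0,0,0],[0,0,0],[0,0,0],[0,0,0],[0,0,0]]}'
python3 -m crank '{"fingers":[0,0,0,0,0],"linear":[[0,0,-0.2],[0,0,-0.2],[0,0,-0.15],[0,0,0],[0,0,0]],"angular":[[0,0,0],[0,0,0],[0,0,0],[0,0,0],[0,0,0]]}'
```

```text
time: 13.2
position: [0.5007, -0.3842, 0.055]
eef_rot: [-0.001, 0.995, -0.099, -0.001]
contact_force: [-0.3, -0.3, -2.1]
finger_gap: 0.0247
gripper_force: 59.5
time: 13.7
position: [0.5017, -0.3859, 0.0412]
eef_rot: [0.0, 0.995, -0.1, 0.001]
contact_force: [0.2, 0.5, -2.2]
finger_gap: 0.0244
gripper_force: 59.5
```

```bash
for i in 1 2 3; do python3 -m crank '{"fingers":[0,0],"linear":[[0,0,-0.06],[0,0,0]],"angular":[[0,0,0],[0,0,0]]}' | grep -E "position|contact"; done
```

```text
position: [0.5012, -0.3856, 0.0387]
contact_force: [0.0, 0.2, -1.2]
position: [0.5013, -0.3858, 0.0371]
contact_force: [-1.1, 1.0, 1.0]
position: [0.5014, -0.3857, 0.037]
contact_force: [-4.3, 2.8, 12.1]
```

```bash
python3 -m crank '{"fingers":[0,1,1,1,1,1,1,1],"linear":[[0,0,0.04],[0,0,0],[0,0,0],[0,0,0],[0,0,0],[0,0,0],[0,0,0],[0,0,0.2]],"angular":[[0,0,0],[0,0,0],[0,0,0],[0,0,0],[0,0,0],[0,0,0],[0,0,0],[0,0,0]]}'
python3 -m crank '{"fingers":[1,1,1,1,1,1,1,1],"linear":[[0,0,0.5],[0,0,1],[0,0,1],[0,0,1],[0,0,1],[0,0,1],[0,0,1],[0,0,0]],"angular":[[0,0,0],[0,0,0],[0,0,0],[0,0,0],[0,0,0],[0,0,0],[0,0,0],[0,0,0]]}'
python3 - <<'E'
from h import *
d=shot('wrist','w6.png'); t=shot('top','t6.png')
hsv=cv2.cvtColor(d['color'],cv2.COLOR_RGB2HSV);m=cv2.inRange(hsv,(3,110,60),(14,255,255));m[:, :200]=0;m[:,450:]=0;m[260:]=0
c=max(cv2.findContours(m,0,1)[0],key=cv2.contourArea);r=cv2.minAreaRect(c);B=cv2.boxPoints(r);print(r)
P=np.array([onz(d,*p,.074) for p in B]);print(P.round(4),P.mean(0))
E
```

```text
time: 15.1
position: [0.5005, -0.3851, 0.0414]
eef_rot: [-0.0, 0.995, -0.1, -0.001]
contact_force: [-0.4, -0.8, 0.6]
finger_gap: 0.0853
gripper_force: 0.0
time: 15.9
position: [0.5035, -0.3872, 0.2439]
eef_rot: [0.003, 0.995, -0.1, 0.005]
contact_force: [-0.3, -0.6, 0.7]
finger_gap: 0.0855
gripper_force: 0.0
((317.5, 173.0), (102.0, 25.0), 90.0)
[[ 0.5588 -0.3819  0.074 ]
 [ 0.5537 -0.4066  0.074 ]
 [ 0.4452 -0.3855  0.074 ]
 [ 0.4508 -0.3584  0.074 ]] [ 0.50213355 -0.38310383  0.074     ]
```

```bash
python3 -m crank '{"fingers":[0,0,0,0,0,0,0,0],"linear":[[0,0,1],[0,0.3,1],[0.2,0.8,0.8],[0.2,0.9,0],[0.2,0.9,0],[0.2,0.9,0],[0.2,0.9,0],[0.2,0.9,0]],"angular":[[0,0,0],[0,0,1],[0,0,1],[0,0,1],[0,0,1],[0,0,1],[0,0,1],[0,0,1]]}'
python3 -m crank '{"fingers":[0,0,0,0,0,0,0,0],"linear":[[0.2,0.9,0],[0.2,0.9,0],[0.2,0.9,0],[0.2,0.9,0],[0.2,0.9,0],[0.2,0.9,0],[0.2,0.9,0],[0.2,0.9,0]],"angular":[[0,0,1],[0,0,1],[0,0,1],[0,0,0],[0,0,0],[0,0,0],[0,0,0],[0,0,0]]}'
python3 -m crank '{"fingers":[0,0,0,0,0],"linear":[[0.2,0.9,0],[0,0.9,0],[0,0.7,0],[0,0,0],[0,0,0]],"angular":[[0,0,0],[0,0,0],[0,0,0],[0,0,0],[0,0,0]]}'
```

```text
time: 16.8
position: [0.5365, -0.2162, 0.32]
eef_rot: [-0.0, 0.999, -0.038, -0.001]
contact_force: [1.0, -0.0, -0.2]
finger_gap: -0.0
gripper_force: 0.0
time: 17.6
position: [0.5845, -0.0005, 0.32]
eef_rot: [0.0, 1.0, -0.012, -0.001]
contact_force: [0.4, 0.5, -0.2]
finger_gap: -0.0002
gripper_force: 0.0
time: 18.1
position: [0.5907, 0.0729, 0.3202]
eef_rot: [0.001, 1.0, -0.012, -0.001]
contact_force: [0.6, -0.5, 0.4]
finger_gap: 0.0
gripper_force: 0.0
```

```bash
python3 -m crank '{"fingers":[0,0,0,0,0,0,0],"linear":[[0.4,0.8,0],[0,0,-0.5],[0,0,-0.8],[0,0,-0.8],[0,0,-0.8],[0,0,-0.6],[0,0,0]],"angular":[[0,0,0],[0,0,0],[0,0,0],[0,0,0],[0,0,0],[0,0,0],[0,0,0]]}'
python3 -m crank '{"fingers":[0,0,0,0,0,0,0,0],"linear":[[0,-0.4,0],[0,-0.4,0],[0,-0.4,0],[0,-0.4,0],[0,-0.4,0],[0,-0.4,0],[0,-0.4,0],[0,0,0]],"angular":[[0,0,0],[0,0,0],[0,0,0],[0,0,0],[0,0,0],[0,0,0],[0,0,0],[0,0,0]]}'
python3 -m crank '{"fingers":[0,0,0,0,0,0,0,0],"linear":[[0,-0.3,0],[0,-0.3,0],[0,-0.3,0],[0,-0.3,0],[0,0,0],[0,0,0],[0,0,0],[0,0,0]],"angular":[[0,0,0],[0,0,0],[0,0,0],[0,0,0],[0,0,0],[0,0,0],[0,0,0],[0,0,0]]}'
cat > knob.py <<'E'
from h import *
import sys
T=shot('top',sys.argv[1]+'t.png');S=shot('scene',sys.argv[1]+'s.png')
def red(d,x0,y0,x1,y1):
    h=cv2.cvtColor(d['color'],cv2.COLOR_RGB2HSV);m=cv2.inRange(h,(0,170,60),(4,255,255))|cv2.inRange(h,(174,170,60),(180,255,255))
    k=np.zeros_like(m);k[y0:y1,x0:x1]=m[y0:y1,x0:x1];M=cv2.moments(k,True);return M['m00'],(M['m10']/max(M['m00'],1),M['m01']/max(M['m00'],1))
a,p=red(T,280,130,395,200);b,q=red(S,290,165,365,290)
print(a,p,b,q,two(T,p,S,q))
E
python3 knob.py k1
```

```text
time: 18.8
position: [0.6013, 0.0945, 0.2128]
eef_rot: [0.001, 1.0, -0.014, -0.003]
contact_force: [-0.0, -0.7, 0.2]
finger_gap: -0.0001
gripper_force: 0.0
time: 19.6
position: [0.6035, 0.027, 0.2261]
eef_rot: [-0.009, 1.0, -0.009, 0.003]
contact_force: [-15.7, 20.9, 35.7]
finger_gap: -0.0002
gripper_force: 20.4
time: 20.4
position: [0.6032, -0.001, 0.2371]
eef_rot: [-0.012, 1.0, -0.006, 0.005]
contact_force: [-37.5, 28.6, 83.8]
finger_gap: 0.0003
gripper_force: 44.1
0.0 (0.0, 0.0) 198.0 (336.77777777777777, 197.08080808080808) (array([0.64749839, 0.09043985, 0.58261494]), np.float64(0.5711652689628822))
```

```bash
python3 - <<'E'
from h import *
d=load('k1s');a=d['color'][90:270,240:440,::-1];cv2.imwrite('pics/k1c.png',cv2.resize(a,None,fx=3.3,fy=3.3,interpolation=2)); s=robot.state();print(s['contact_force'],s['torque'],s['time'])
E
```

```text
[-37.3993471   28.23561583  84.5196077 ] [6.43585964 8.22082263 0.11447229] 20.5
```

View pics/k1c.png

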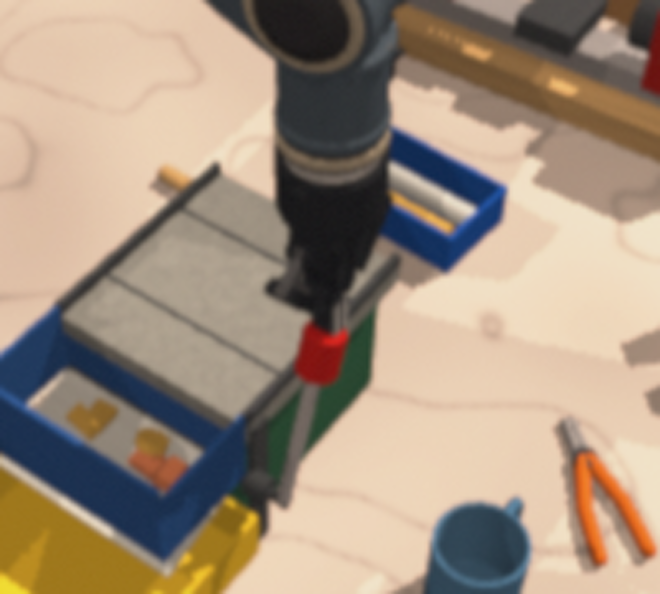

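The picture shows the finger behind the red knob at (322,353). The lever has partly moved, and the knob's top is pressing up into the closed finger's linkage. I'll raise the tool along the knob's arc so that only the fingertip pushes.

```bash
for i in 1 2 3; do python3 -m crank '{"fingers":[0,0],"linear":[[0,0,0.33],[0,0,0]],"angular":[[0,0,0],[0,0,0]]}' | grep -E "position|contact"; done; python3 -c "
from h import *
exec(open('knob.py').read().split('a,p=')[0].replace('import sys','').replace('sys.argv[1]','\"k2\"'))
print(red(S,290,165,365,290))
for q in (0,.1,.2,.3,.4,.5): f=.6-q; print(q,proj(S,(.603,-.057+.15*np.sin(f),.1+.15*np.cos(f))))"
```

```text
position: [0.6027, -0.0115, 0.2406]
contact_force: [-26.8, 16.1, 59.1]
position: [0.6041, -0.02, 0.2432]
contact_force: [-8.8, 5.8, 25.9]
position: [0.604, -0.0233, 0.2477]
contact_force: [0.4, 0.3, -0.1]
(230.0, (329.1695652173913, 202.81304347826088))
0 (np.float64(346.06135040587463), np.float64(191.01822842936033))
0.1 (np.float64(343.407079074794), np.float64(192.1345130684542))
0.2 (np.float64(340.5096946012362), np.float64(193.80467738263536))
0.3 (np.float64(337.39590440487285), np.float64(196.0278712912058))
0.4 (np.float64(334.097491708798), np.float64(198.79468033452522))
0.5 (np.float64(330.6511274189637), np.float64(202.08642542399346))
```

```bash
for i in 1 2; do python3 -m crank '{"fingers":[0,0,0],"linear":[[0,-0.25,0],[0,-0.25,0],[0,0,0]],"angular":[[0,0,0],[0,0,0],[0,0,0]]}' | grep -E "position|contact"; done; python3 - <<'E'
from h import *
exec(open('knob.py').read().split('a,p=')[0].replace('import sys','').replace('sys.argv[1]','"k3"'))
print(red(S,290,165,365,290),red(S,270,165,365,320))
for q in (.5,.6,.8,1,1.25): f=.6-q; print(q,proj(S,(.603,-.057+.15*np.sin(f),.1+.15*np.cos(f))))
E
```

```text
position: [0.6028, -0.0401, 0.2449]
contact_force: [1.2, -0.4, 0.3]
position: [0.6031, -0.0545, 0.2456]
contact_force: [0.2, -1.0, -0.8]
(216.0, (302.22222222222223, 238.5185185185185)) (235.0, (304.5234042553191, 244.96170212765958))
0.5 (np.float64(330.6511274189637), np.float64(202.08642542399346))
0.6 (np.float64(327.0979762478309), np.float64(205.87470313923922))
0.8 (np.float64(319.8545636473641), np.float64(214.77803236501927))
1 (np.float64(312.7580640014991), np.float64(225.08605380536335))
1.25 (np.float64(304.7069734375282), np.float64(239.10665466972037))
```

The lever is fully over: the knob is at (302,238) and q ≈ 1.25 projects to (305,239). I'll lift clear, cross to the other side and check that the chips dropped.

```bash
python3 -m crank '{"fingers":[0,0,0,0,0,0,0,0],"linear":[[0,0,0.8],[0,0,1],[0,0,1],[0,-0.5,0],[0,-0.9,0],[0,-0.9,0],[0,-0.9,0],[0,-0.9,0]],"angular":[[0,0,0],[0,0,0],[0,0,0],[0,0,0],[0,0,0],[0,0,0],[0,0,0],[0,0,0]]}' |grep -E "pos|cont"
python3 -m crank '{"fingers":[0,0,0,0],"linear":[[0,-0.9,0],[0,-0.7,0],[0,0,0],[0,0,0]],"angular":[[0,0,0],[0,0,0],[0,0,0],[0,0,0]]}' |grep -E "pos|cont|time"
python3 - <<'E'
from h import *
T=shot('top','t7.png');S=shot('scene','s7.png')
# chips seen in views: copper hue mask and brass mask inside station/bin windows, ray-cast to bin floor and hopper floor
for n,d,(x0,y0,x1,y1) in(('top',T,(245,185,412,275)),('scene',S,(205,140,325,320))):
    h=cv2.cvtColor(d['color'],cv2.COLOR_RGB2HSV)[y0:y1,x0:x1]
    for nm,lo,hi in(('copper',(2,110,50),(12,255,255)),('brass',(13,110,50),(19,255,255))):
        m=cv2.inRange(h,lo,hi)
        for c in cv2.findContours(m,0,1)[0]:
            if cv2.contourArea(c)>6:
                u,v=np.array(cv2.minAreaRect(c)[0])+(x0,y0);print(n,nm,cv2.contourArea(c),(round(u),round(v)),'bin',onz(d,u,v,.012).round(3)[:2],'hop',onz(d,u,v,.115).round(3)[:2])
E
```

```text
position: [0.6028, -0.1766, 0.3291]
contact_force: [0.3, -0.5, -0.3]
time: 23.1
position: [0.6029, -0.2231, 0.3291]
contact_force: [0.5, 0.3, 0.5]
top copper 97.5 (354, 217) bin [ 0.503 -0.104] hop [ 0.49  -0.093]
top brass 11.0 (402, 270) bin [ 0.357 -0.238] hop [ 0.358 -0.215]
top brass 73.0 (354, 252) bin [ 0.404 -0.103] hop [ 0.401 -0.092]
top brass 55.5 (362, 233) bin [ 0.457 -0.127] hop [ 0.449 -0.114]
top brass 28.5 (365, 220) bin [ 0.494 -0.136] hop [ 0.482 -0.122]
top brass 30.0 (354, 216) bin [ 0.507 -0.107] hop [ 0.494 -0.095]
scene copper 87.0 (211, 312) bin [ 0.451 -0.357] hop [ 0.502 -0.38 ]
scene brass 7.0 (239, 285) bin [ 0.457 -0.257] hop [ 0.507 -0.29 ]
scene brass 8.0 (296, 281) bin [ 0.576 -0.16 ] hop [ 0.614 -0.202]
scene brass 70.0 (273, 254) bin [ 0.47  -0.131] hop [ 0.519 -0.176]
scene brass 14.5 (294, 144) bin [0.242 0.263] hop [0.314 0.178]
```

Two copper and three brass regions lie within the bin outline. The top and scene rays agree at bin height, near (0.46,-0.13). Now I'll push the lever back, following its arc.

```bash
python3 -m crank '{"fingers":[0,0,0,0,0,0],"linear":[[0,0,-0.8],[0,0,-1],[0,0,-1],[0,0,-1],[0,0,-0.4],[0,0,0]],"angular":[[0,0,0],[0,0,0],[0,0,0],[0,0,0],[0,0,0],[0,0,0]]}' |grep -E "pos|cont"
python3 -m crank '{"fingers":[0,0,0,0,0,0],"linear":[[0,0.37,0],[0,0.37,0],[0,0.37,0],[0,0.38,0.28],[0,0.38,0.28],[0,0.38,0.28]],"angular":[[0,0,0],[0,0,0],[0,0,0],[0,0,0],[0,0,0],[0,0,0]]}' |grep -E "pos|cont"
python3 -m crank '{"fingers":[0,0,0],"linear":[[0,0.36,0.15],[0,0.36,0.15],[0,0.36,0.15]],"angular":[[0,0,0],[0,0,0],[0,0,0]]}' |grep -E "pos|cont"
```

```text
position: [0.6023, -0.222, 0.2021]
contact_force: [0.4, -0.3, 1.0]
position: [0.6035, -0.1548, 0.2304]
contact_force: [0.4, -0.5, 0.2]
position: [0.603, -0.1228, 0.2428]
contact_force: [0.3, 0.6, 0.8]
```

```bash
python3 -m crank '{"fingers":[0,0,0,0,0,0],"linear":[[0,0.36,0.08],[0,0.36,0.08],[0,0.36,0.08],[0,0.3,0.03],[0,0.3,0],[0,0.3,0]],"angular":[[0,0,0],[0,0,0],[0,0,0],[0,0,0],[0,0,0],[0,0,0]]}' |grep -E "pos|cont"
python3 -m crank '{"fingers":[0,0,0,0,0,0],"linear":[[0,0.3,0],[0,0,0],[0,0,0.8],[0,0,1],[0,0,1],[0,0,0]],"angular":[[0,0,0],[0,0,0],[0,0,0],[0,0,0],[0,0,0],[0,0,0]]}' |grep -E "pos|cont"
python3 - <<'E'
from h import *
exec(open('knob.py').read().split('a,p=')[0].replace('import sys','').replace('sys.argv[1]','"k4"'))
print(red(S,290,165,365,290),red(load('scene0'),290,165,365,290))
E
```

```text
position: [0.603, -0.0636, 0.2504]
contact_force: [-0.0, -0.6, 0.3]
position: [0.6054, -0.0557, 0.3394]
contact_force: [0.5, -0.4, -0.1]
(214.0, (302.35046728971963, 238.54205607476635)) (203.0, (345.6354679802956, 191.40886699507388))
```

The lever has not moved: the knob is still at (302,238). The finger passed it by, so I'll measure the knob's place again.

```bash
python3 - <<'E'
from h import *
W=shot('wrist','k5w.png')
exec(open('knob.py').read().split('a,p=')[0].replace('import sys','').replace('sys.argv[1]','"k5"'))
def box(d,x0,y0,x1,y1):
    h=cv2.cvtColor(d['color'],cv2.COLOR_RGB2HSV);m=cv2.inRange(h,(0,150,50),(5,255,255))|cv2.inRange(h,(172,150,50),(180,255,255))
    k=np.zeros_like(m);k[y0:y1,x0:x1]=m[y0:y1,x0:x1]
    return [(cv2.contourArea(c),cv2.minAreaRect(c)) for c in cv2.findContours(k,0,1)[0] if cv2.contourArea(c)>25]
print('T',box(T,280,130,420,210));print('S',box(S,270,165,365,320));print('W',box(W,0,0,640,400))
C=(.603,-.148,.219)
for d in(T,S,W):print(proj(d,C),proj(d,(.603,-.057+.17*np.sin(-.65),.1+.17*np.cos(-.65))),proj(d,(.603,-.057+.13*np.sin(-.65),.1+.13*np.cos(-.65))))
print('orig T',box(load('top0'),280,130,395,200),proj(load('top0'),(.603,.028,.224)))
E
```

```text
T []
S [(197.0, ((302.0, 238.5), (13.0, 18.0), 90.0))]
W [(1865.5, ((425.7513427734375, 185.80812072753906), (56.4644889831543, 38.89285659790039), 17.102725982666016)), (532.0, ((495.2000427246094, 26.900001525878906), (22.360679626464844, 30.857738494873047), 63.43495178222656))]
(np.float64(381.54087950096323), np.float64(164.01189080068002)) (np.float64(387.9428781965241), np.float64(162.27472383694956)) (np.float64(375.22576572256565), np.float64(165.60063607561278))
(np.float64(304.65555437260184), np.float64(239.27242393452875)) (np.float64(301.30348744404967), np.float64(238.75721489810618)) (np.float64(307.98348620528407), np.float64(239.4430579560713))
(np.float64(424.53952978739505), np.float64(183.24810622058658)) (np.float64(444.40346127127947), np.float64(187.86473393628629)) (np.float64(406.4467827264793), np.float64(179.32909735352018))
orig T [(183.5, ((306.6000061035156, 161.8000030517578), (19.677398681640625, 12.521980285644531), 26.56505012512207))] (np.float64(306.23365628115585), np.float64(162.38306606493137))
```

The knob is where the model puts it. The fingertip is thin (about 7 mm half-thickness), so the lever was let go right at its middle and fell back. I'll repeat the push and go farther past the middle.

```bash
python3 -m crank '{"fingers":[0,0,0,0,0,0,0,0],"linear":[[0,-0.5,0],[0,-0.9,0],[0,-0.9,0],[0,-0.9,0],[0,-0.9,0],[0,-0.9,0],[0,-0.5,0],[0,0,0]],"angular":[[0,0,0],[0,0,0],[0,0,0],[0,0,0],[0,0,0],[0,0,0],[0,0,0],[0,0,0]]}' |grep -E "pos|cont"
python3 -m crank '{"fingers":[0,0,0,0,0,0,0],"linear":[[-0.05,0,-0.7],[0,0,-0.9],[0,0,-0.9],[0,0,-0.9],[0,0,-0.7],[0,0,-0.4],[0,0,0]],"angular":[[0,0,0],[0,0,0],[0,0,0],[0,0,0],[0,0,0],[0,0,0],[0,0,0]]}' |grep -E "pos|cont"
python3 -m crank '{"fingers":[0,0,0,0,0,0],"linear":[[0,0.37,0],[0,0.37,0],[0,0.37,0],[0,0.38,0.22],[0,0.38,0.28],[0,0.38,0.28]],"angular":[[0,0,0],[0,0,0],[0,0,0],[0,0,0],[0,0,0],[0,0,0]]}' |grep -E "pos|cont"
python3 -m crank '{"fingers":[0,0,0,0,0,0,0,0],"linear":[[0,0.36,0.15],[0,0.36,0.15],[0,0.36,0.15],[0,0.36,0.08],[0,0.36,0.08],[0,0.36,0.08],[0,0.3,0],[0,0.3,0]],"angular":[[0,0,0],[0,0,0],[0,0,0],[0,0,0],[0,0,0],[0,0,0],[0,0,0],[0,0,0]]}' |grep -E "pos|cont"
python3 - <<'E'
from h import *
exec(open('knob.py').read().split('a,p=')[0].replace('import sys','').replace('sys.argv[1]','"k6"'))
print(red(S,290,165,365,290))
E
```

```text
position: [0.6021, -0.224, 0.3336]
contact_force: [0.2, -0.5, 0.5]
position: [0.6008, -0.2187, 0.1978]
contact_force: [-0.5, -0.1, -0.1]
position: [0.6019, -0.1516, 0.2243]
contact_force: [0.8, -0.1, 1.2]
position: [0.6015, -0.0692, 0.2435]
contact_force: [0.4, 0.9, 0.1]
(217.0, (302.2258064516129, 238.5483870967742))
```

```bash
python3 -m crank '{"fingers":[0,0,0,0,0,0,0,0],"linear":[[0,0,1],[0,0,1],[0,0,1],[0,-0.5,0],[0,-0.9,0],[0,-0.9,0],[0,-0.9,0],[0,-0.9,0]],"angular":[[0,0,0],[0,0,0],[0,0,0],[0,0,0],[0,0,0],[0,0,0],[0,0,0],[0,0,0]]}' |grep -E "pos|cont"
python3 -m crank '{"fingers":[0,0,0,0,0,0,0,0],"linear":[[0.05,-0.7,0],[0,-0.5,-0.5],[0,0,-1],[0,0,-1],[0,0,-1],[0,0,-1],[0,0,-0.7],[0,0,0]],"angular":[[0,0,0],[0,0,0],[0,0,0],[0,0,0],[0,0,0],[0,0,0],[0,0,0],[0,0,0]]}' |grep -E "pos|cont"
for i in 1 2 3 4; do python3 -m crank '{"fingers":[0,0],"linear":[[0,0.3,0],[0,0,0]],"angular":[[0,0,0],[0,0,0]]}' |grep -E "pos|cont"; done
cat > lv.py <<'E'
from h import *
S=viewer.get_image('scene');h=cv2.cvtColor(S['color'],cv2.COLOR_RGB2HSV)
m=cv2.inRange(h,(0,170,60),(4,255,255))|cv2.inRange(h,(174,170,60),(180,255,255));k=np.zeros_like(m);k[165:290,285:365]=m[165:290,285:365]
M=cv2.moments(k,True);p=np.array([M['m10'],M['m01']])/max(M['m00'],1);Q=np.linspace(-.1,1.4,151)
D=[np.hypot(*(np.array(proj(S,(.603,-.057+.15*np.sin(.6-q),.1+.15*np.cos(.6-q))))-p)) for q in Q];i=np.argmin(D);print('lever q',Q[i].round(2),'off px',D[i].round(1),'area',M['m00'],p.round(1))
E
python3 lv.py
```

```text
position: [0.6009, -0.1951, 0.3327]
contact_force: [0.8, 0.6, -0.0]
position: [0.5998, -0.2281, 0.1724]
contact_force: [-0.6, -0.1, -0.6]
position: [0.6042, -0.218, 0.1789]
contact_force: [0.8, -0.3, 0.7]
position: [0.604, -0.209, 0.1789]
contact_force: [-0.2, 0.3, -0.2]
position: [0.6035, -0.2001, 0.178]
contact_force: [-0.2, 0.1, -0.1]
position: [0.6033, -0.1911, 0.1777]
contact_force: [0.4, -0.6, -0.3]
lever q 1.25 off px 1.8 area 96.0 [306.3 239.8]
```

```bash
for i in 1 2 3 4; do python3 -m crank '{"fingers":[0,0,0],"linear":[[0,0.3,0],[0,0.2,0],[0,0,0]],"angular":[[0,0,0],[0,0,0],[0,0,0]]}' |grep -E "pos|cont"; python3 lv.py; done
```

```text
position: [0.604, -0.18, 0.1792]
contact_force: [0.3, -5.3, 4.1]
lever q 1.19 off px 2.5 area 75.0 [308.8 236.7]
position: [0.6053, -0.1681, 0.1819]
contact_force: [-0.2, -9.5, 13.2]
lever q 1.11 off px 3.4 area 68.0 [312.1 232.7]
position: [0.6061, -0.1591, 0.1868]
contact_force: [-7.2, -18.1, 32.1]
lever q 1.04 off px 3.7 area 64.0 [314.4 229.5]
position: [0.6067, -0.1496, 0.1915]
contact_force: [-15.3, -24.4, 49.9]
lever q 0.99 off px 3.8 area 62.0 [316.4 226.5]
```

```bash
for i in 1 2 3 4; do python3 -m crank '{"fingers":[0,0],"linear":[[0,0,0.28],[0,0,0]],"angular":[[0,0,0],[0,0,0]]}' |grep -E "pos|cont"; python3 lv.py; done
```

```text
position: [0.6067, -0.1414, 0.1951]
contact_force: [-5.9, -14.7, 31.1]
lever q 0.94 off px 3.7 area 60.0 [317.8 224.1]
position: [0.605, -0.1349, 0.1979]
contact_force: [-0.8, -5.9, 14.1]
lever q 0.9 off px 3.4 area 73.0 [319.1 221.7]
position: [0.6031, -0.1321, 0.2031]
contact_force: [0.2, -1.9, 1.3]
lever q 0.88 off px 2.4 area 95.0 [319.  220.1]
position: [0.6031, -0.1323, 0.2114]
contact_force: [-0.7, -0.8, 0.8]
lever q 0.87 off px 1.7 area 111.0 [318.7 219.3]
```

```bash
for i in 1 2 3; do python3 -m crank '{"fingers":[0,0,0,0],"linear":[[0,0.25,0.1],[0,0.25,0.1],[0,0.25,0.05],[0,0,0]],"angular":[[0,0,0],[0,0,0],[0,0,0],[0,0,0]]}' |grep -E "pos|cont"; python3 lv.py; done
```

```text
position: [0.6034, -0.1078, 0.2192]
contact_force: [-0.3, 0.3, -0.4]
lever q 0.71 off px 1.7 area 116.0 [324.4 211.7]
position: [0.6034, -0.0857, 0.2268]
contact_force: [0.1, 0.6, -0.1]
lever q 0.55 off px 1.3 area 135.0 [329.8 204.9]
position: [0.6034, -0.0632, 0.2342]
contact_force: [0.2, 0.6, 0.1]
lever q 0.38 off px 0.8 area 154.0 [335.2 198.8]
```

Working well, and the lever is past its middle. I'll keep pushing.

```bash
for i in 1 2 3; do python3 -m crank '{"fingers":[0,0,0,0],"linear":[[0,0.3,0],[0,0.3,-0.05],[0,0.2,-0.05],[0,0,0]],"angular":[[0,0,0],[0,0,0],[0,0,0],[0,0,0]]}' |grep -E "pos|cont"; python3 lv.py; done
```

```text
position: [0.6029, -0.0396, 0.2304]
contact_force: [0.4, -0.6, -0.2]
lever q 0.02 off px 0.1 area 208.0 [345.6 191.3]
position: [0.6029, -0.0156, 0.2275]
contact_force: [-0.1, 0.2, -0.5]
lever q -0.02 off px 0.3 area 173.0 [346.7 191.2]
position: [0.6029, 0.0084, 0.2245]
contact_force: [-0.7, -1.0, -0.6]
lever q 0.02 off px 1.9 area 148.0 [346.2 193. ]
```

The lever is back at its starting pixel (345.6,191.3), so the door is shut. I'll retreat and do a last check.

```bash
python3 -m crank '{"fingers":[0,0,0,0,0,0,0,0],"linear":[[0,-0.8,0],[0,-0.8,0.5],[0,-0.3,1],[0,0,1],[0,-0.5,1],[-0.3,-0.9,0.2],[-0.3,-0.9,0],[-0.3,-0.9,0]],"angular":[[0,0,0],[0,0,0],[0,0,0],[0,0,0],[0,0,0],[0,0,0],[0,0,0],[0,0,0]]}' |grep -E "pos|cont"
python3 -m crank '{"fingers":[0,0,0,0,0,0,0,0],"linear":[[-0.3,-0.9,0],[-0.3,-0.9,0],[-0.3,-0.9,0],[-0.3,-0.9,0],[-0.3,-0.9,0],[-0.3,-0.9,0],[-0.2,-0.9,0],[0,0,0]],"angular":[[0,0,0],[0,0,0],[0,0,0],[0,0,0],[0,0,0],[0,0,0],[0,0,0],[0,0,0]]}' |grep -E "pos|cont|time"
python3 lv.py; python3 - <<'E'
from h import *
S=shot('scene','s9.png');T=shot('top','t9.png');t0=load('top0');s0=load('scene0')
for n,a,b in(('top',T,t0),('scene',S,s0)):
    d=cv2.absdiff(cv2.GaussianBlur(a['color'],(5,5),0),cv2.GaussianBlur(b['color'],(5,5),0)).max(2)
    for c in cv2.findContours(((d>40)*255).astype(np.uint8),0,1)[0]:
        if cv2.contourArea(c)>15:print(n,cv2.contourArea(c),cv2.boundingRect(c))
h=cv2.cvtColor(T['color'],cv2.COLOR_RGB2HSV)[185:265,330:385];print('chip px over hopper',cv2.inRange(h,(2,110,50),(19,255,255)).sum()//255)
h=cv2.cvtColor(S['color'],cv2.COLOR_RGB2HSV);m=cv2.inRange(h,(3,90,60),(14,255,255));m[:290]=0;m[:,:180]=0;m[370:]=0;m[:,250:]=0
c=max(cv2.findContours(m,0,1)[0],key=cv2.contourArea);print('scraper',cv2.minAreaRect(c))
E
```

```text
position: [0.5758, -0.1479, 0.3363]
contact_force: [0.9, 0.1, -0.0]
time: 38.3
position: [0.5134, -0.3411, 0.3354]
contact_force: [-0.3, -0.8, 0.1]
lever q 0.02 off px 0.2 area 206.0 [345.6 191.4]
top 18.5 (357, 397, 14, 3)
top 90.0 (629, 383, 11, 17)
top 515.5 (615, 342, 25, 32)
top 53.5 (620, 323, 6, 17)
top 234.5 (578, 306, 28, 20)
top 724.5 (614, 284, 26, 45)
top 9409.0 (488, 268, 127, 132)
top 19.0 (303, 238, 11, 6)
top 159.0 (525, 237, 27, 23)
top 35.0 (323, 236, 7, 11)
top 38.0 (323, 209, 9, 10)
top 72.5 (284, 209, 11, 11)
top 54.5 (305, 207, 9, 10)
top 9390.5 (477, 104, 163, 184)
top 18.5 (594, 102, 5, 14)
scene 89.5 (84, 349, 23, 20)
scene 216.0 (0, 345, 17, 26)
scene 35.5 (113, 343, 13, 12)
scene 1695.5 (17, 339, 79, 53)
scene 2569.0 (0, 259, 56, 85)
scene 51.5 (35, 226, 50, 33)
scene 103.5 (0, 226, 43, 40)
scene 84.0 (292, 192, 14, 11)
scene 105.5 (131, 191, 26, 11)
scene 73.0 (306, 182, 11, 11)
scene 76.5 (274, 181, 12, 11)
scene 62.5 (285, 172, 12, 10)
scene 83.0 (313, 171, 13, 10)
scene 34.0 (192, 169, 11, 16)
scene 100.5 (117, 163, 29, 12)
scene 39.5 (177, 156, 23, 8)
scene 4337.5 (112, 109, 113, 139)
scene 52.5 (187, 101, 7, 21)
scene 86.5 (0, 98, 7, 25)
scene 157.5 (193, 93, 11, 36)
scene 628.5 (131, 87, 41, 30)
scene 114.0 (107, 77, 17, 16)
scene 360.0 (112, 63, 38, 21)
scene 233.5 (88, 50, 20, 24)
scene 177.0 (113, 48, 16, 20)
scene 2099.5 (98, 0, 75, 77)
scene 24.0 (27, 0, 7, 6)
scene 490.0 (0, 0, 26, 40)
chip px over hopper 0
scraper ((213.8602752685547, 324.8274230957031), (49.81769561767578, 13.620290756225586), 51.009002685546875)
```

```bash
python3 -c "
from plant import robot
print(robot.hand_in())"
```

```text
the job is handed in; nothing more can be done
None
```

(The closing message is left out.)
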